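# Hang the rinse basket on the fixture plate and slide it out over the drip tray

### The job

Hang the small wire rinse basket by its handle on the hook at the end of the aluminium plate and let go of it, then slide the plate straight out along its green stand until the red line across the plate is level with the stand's end edge, so that the basket hangs over the yellow drip tray. The plate would tip off there, so keep hold of it, level and resting on the stand, and finish while still holding it. Do not let the plate tip up on the way, and leave the drip tray and the dark phone on the blue mat where they are.

Things in the scene. Friction and masses are not known exactly. Their poses are not given: they have to be found in the camera images.
- stand: green fixed stand (riser) standing on the bench, flat top 240 x 80 mm at 140 mm above its origin (base 240 x 100 x 12 mm). Origin: centre of its underside. Its x axis lies along its length and points outward, the way the plate is slid; z up.
- stand_edge (a point): middle of the upper edge of the stand's outward end, 120 mm from its centre, 140 mm up; axes as the stand's
- board: loose aluminium plate 300 x 60 x 12 mm, 0.6 kg, flat on the stand, hook end overhanging 60 to 80 mm at first. Origin: centre of its underside; x along it, outward to the hook; z up. From its +x end an 8 mm round steel hook runs 42 mm outward: V-shaped seat, then upturned tip. With the red line at the edge it tips unless held down (about 10 N at the block).
- board_grip (a point): point in the black grip block that stands on the plate near its tail (120 mm inward of the plate's centre): block 40 mm along the plate, 24 mm across, 40 mm tall above the plate's top; the point is 15 mm below the block's top and 25 mm above the plate's top. Axes as the plate's.
- board_mark (a point): the red line across the plate, 50 mm inward of the plate's centre (100 mm from its tail), 3 mm wide; the point is the line's middle, on the underside of the plate
- hook_seat (a point): where the middle of the basket's handle bar comes to rest in the hook's V (bar centre): 22 mm beyond the plate's end, 9.8 mm above the plate's underside
- hook_tip (a point): top of the hook's upturned tip, 38 mm beyond the plate's end, 30 mm above the plate's underside (20 mm above the seat)
- basket: loose steel wire basket on a thin grey pad, 60 (x) x 70 (y) x 45 mm, about 0.18 kg, brass bushings fixed inside. Rigid upright wire bail: two uprights 84 mm apart and across them, along y, a 6 mm round bar with a slight peak in the middle; 62 mm is free between bar and rim for the hook to enter along x, either way round. Origin: centre of its underside; z up.
- basket_bar (a point): centre of the bail's bar at its middle, 110 mm above the basket's underside: this goes into the hook's seat
- basket_grip (a point): middle of the orange grip on a stem above the bar, 42 mm above the bar's centre; grip 26 mm along x, 16 mm along y, 36 mm tall; squeeze it along y
- drip_tray: loose shallow yellow tray 138 x 88 x 12 mm on the bench beyond the stand's end; origin: centre of its underside; leave it in place
- suction_cup: bystander: red suction cup with a ring, 54 x 54 x 36 mm, stuck fast to the bench; origin: centre of its underside
- phone_dark: dark-screened phone, 138 x 68 x 8 mm, lying on the blue mat beside the stand; origin: centre of its underside; leave it in place
Not all that is in view belongs to the job. What is meant by the basket is not purple, and is the larger of those in its own colour.

How it is judged:
By the outcome, as a careful person would: the job done as asked, in the order asked, and still so for the second after the job is handed in, while the arm keeps its last pose, push and grip.
It also fails if it takes over 64 s, if anything falls off the work surface, if the arm or the gripper's body presses on something with over 40 N, if the wrist force passes 120 N, or if a joint passes its speed limit or range.

### The arm

A 6-joint arm with a two-finger parallel gripper is mounted at the origin on a cart in front of the work surface, level with it; the furniture and walls round the work are solid. World frame = base frame: x ahead of the robot, y to its left, z up, the work surface at z = 0. Lengths are in m, angles in degrees, forces in N, time in s.
With the tool pointing down it reaches from about 0.4 to 0.825 m from the base axis. Payload 7 kg.
Tool frame: the origin (TCP) lies midway between the tips of the shut fingers; the grasp point (between the pads) lies 19 mm behind it; z points along the fingers, y is the line along which they close (so a half turn about z gives the same grasp; the last joint's range is limited). The gripper opens to 88 mm and grips with 3 to 60 N. Pads are 19 mm wide; open, the fingers measure 130 mm over their backs; the gripper's body (78 mm by 193 mm) begins 47 mm behind the grasp point.
Start: joints at [-47.435, 20.546, 0.682, 0, -70.136, -16.507], TCP at [0.296, -0.606, 0.206] pointing down, gripper open.
Joint ranges: [-176.03, 176.03], [-82.01, 121.73], [-58.28, 71.71], [-173.87, 95.51], [-174.79, -0.11], [-173.66, 173.66]. Speed limits (degrees/s): [136.94, 136.94, 172.46, 180, 180, 180].

### API

Orientations are given as [roll, pitch, yaw] about the fixed x, y, z axes, in that order (R = Rz(yaw) Ry(pitch) Rx(roll)).
In Python, from plant import ctrl gives the robot as it stands. The module is installed in compiled form; this text tells all that it offers.
- The arm moves only by the tool send_rows, never from a script. Its argument "plan" is a list that holds one entry, the list of rows, each a list of 6 numbers: the shift along the tool's x, y, z in normalised numbers (1 is 40 cm), then the turn, a rotation vector about the tool's x, y, z in shares of 90 degrees (1.0 is 90 degrees). A call has 1 to 8 rows; each row is the pose to reach, as a shift and turn from the pose commanded when the call began, along the tool's axes at that moment; what a row does not reach only later rows make up. A row lasts 1/12 s, in which the tool goes at most 41.7 mm and 7.16 degrees, less where a joint would pass 70% of its speed; a pose out of reach is approached as far as the arm can. A shift or turn number past 1, either way, is cut back to 1. A call with a gripper value outside its range is refused whole. "fingers" is the opening, from 0 (shut) to 1 (fully open), set as the call begins (left out, the last holds). The fingers move at their own pace and stop on an object; the grip force is fixed at half the most. Time passes only in rows, so rows that repeat a pose let the fingers close. It gives the time, the measured TCP pose, the force, the opening and the grip force at its end, in the units of the state.
- ctrl.get_obs(): the state, without advancing time (a new reading comes with each control period).
- ctrl.snapshot(name): name is "scene" or "top"; returns a dict with "img" (400x640x3 uint8, red, green, blue), "K" (3x3 intrinsics, pixels), "pose" (4x4, takes a point from camera to world coordinates). Camera axes: x right, y down, z forward; pixel columns grow to the right and rows downward; lengths in m; the calibration is good to about 2 mm. A picture is of the moment at which its call begins. There is no depth.
- ctrl.close_job(): hands the job in; it is judged then, once.
The state is a dict: "clock": time; "joint_pos": joint angles; "qvel": joint speeds; "tau": joint torques, N m; "tool_pos": TCP position; "orientation": TCP orientation; "force": force on the tool from outside, world axes, zero at the start; "moment": the same for the moment, N m; "opening": finger opening in m; "gripper_force": force on a finger pad.
Only numpy, scipy, OpenCV 4.12 (cv2) and the standard library are available. Lean on these libraries where they do the work, as an engineer would, in place of code of your own. Each camera call takes 0.05 s, during which the arm holds its last target. There are 200 camera calls.

## Working session

There is one attempt and no reset: what is moved stays moved. The work goes in short steps, Python scripts to look and compute and a tool call to move; the robot and the scene stay as the last step left them, time stands still between calls to the robot, and variables do not carry over. Pictures are saved under pics/ and viewed, at most 10 in all, crops included, and the job is handed in when it is done.

Besides the shell and the picture viewer there is one more tool, called after ">>>" by a JSON object that holds its "name" and its "arguments", one argument or row to a line. send_rows: Moves the arm, as the interface text tells. Its arguments: {"type":"object","properties":{"plan":{"type":"array","items":{"type":"array","items":{"type":"array","items":{"type":"number"}}}},"fingers":{"type":"number"}},"required":["plan"]}

```bash
mkdir -p pics
python3 - <<'E'
from plant import ctrl
import cv2,numpy as np,pickle
for n in("scene","top"):
    s=ctrl.snapshot(n); cv2.imwrite(f"pics/{n}0.png",s["img"][:,:,::-1]); pickle.dump(s,open(f"pics/{n}0.pkl","wb"))
    print(n,s["K"].round(1).tolist(),s["pose"].round(4).tolist())
print(ctrl.get_obs())
E
```

```text
scene [[455.4, 0.0, 319.2], [0.0, 455.4, 203.4], [0.0, 0.0, 1.0]] [[-0.6491, -0.5286, 0.547, -0.1844], [-0.7604, 0.4307, -0.4862, 0.6901], [0.0214, -0.7315, -0.6815, 1.0643], [0.0, 0.0, 0.0, 1.0]]
top [[481.7, 0.0, 321.8], [0.0, 481.7, 200.5], [0.0, 0.0, 1.0]] [[-0.0031, -0.9974, 0.0721, 0.4516], [-1.0, 0.003, -0.0015, 0.007], [0.0013, -0.0721, -0.9974, 1.6678], [0.0, 0.0, 0.0, 1.0]]
{'clock': 0.1, 'joint_pos': array([-4.74354138e+01,  2.05877998e+01,  6.39709478e-01, -1.59622706e-02,
       -7.01349703e+01, -1.65067767e+01]), 'qvel': array([-0.07449611, -0.08115352,  0.19842396,  0.07693398, -0.04657845,
       -0.09798194]), 'tau': array([-1.60262207e-03, -5.84164059e+01,  2.93752509e+01,  7.01556399e+00,
        1.01589775e-02, -3.98751990e-05]), 'tool_pos': array([ 0.29627961, -0.60599847,  0.2051219 ]), 'orientation': array([ 1.79916099e+02, -9.21393022e-03, -1.53947619e+02]), 'force': array([0.68909996, 0.20899233, 0.11793872]), 'moment': array([0.01967606, 0.02069386, 0.01556561]), 'gripper_force': 0.0, 'opening': 0.08764047792130931}
```

View pics/scene0.png

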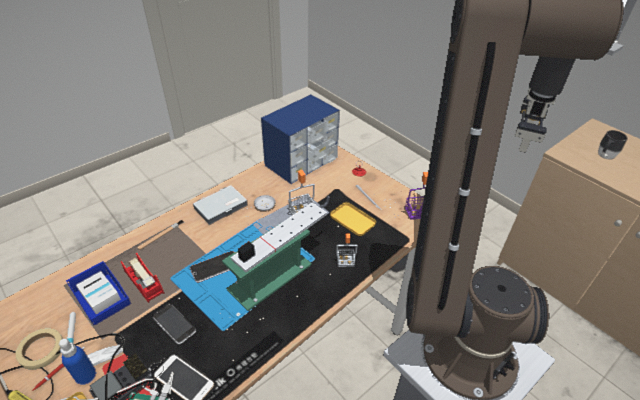

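View pics/top0.png

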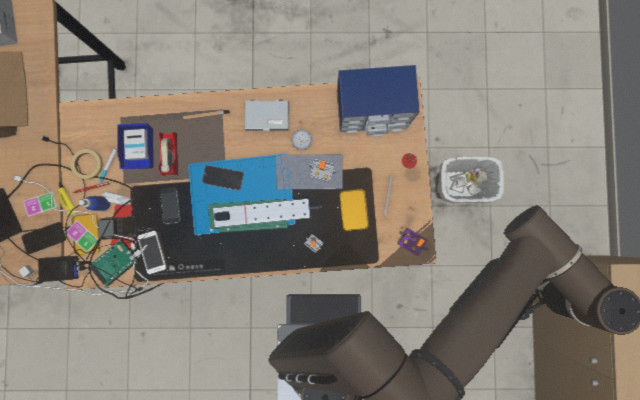

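Three candidate baskets (top view): a silver one on the grey pad at (322,170), a smaller silver one at (313,243), and a purple one at (413,240). The larger silver one on the grey pad fits. I'll confirm it in an enlarged crop.

Run:
```python
import cv2
a=cv2.imread("pics/top0.png")[145:260,190:390]; cv2.imwrite("pics/c1.png",cv2.resize(a,None,fx=4,fy=4,interpolation=cv2.INTER_CUBIC))
a=cv2.imread("pics/scene0.png")[160:300,220:390]; cv2.imwrite("pics/c2.png",cv2.resize(a,None,fx=4,fy=4,interpolation=cv2.INTER_CUBIC))
```

```text
(no output)
```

View pics/c1.png

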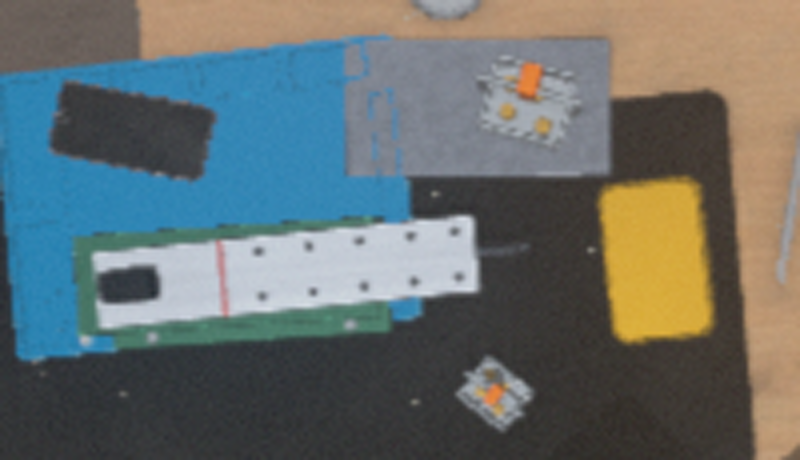

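View pics/c2.png

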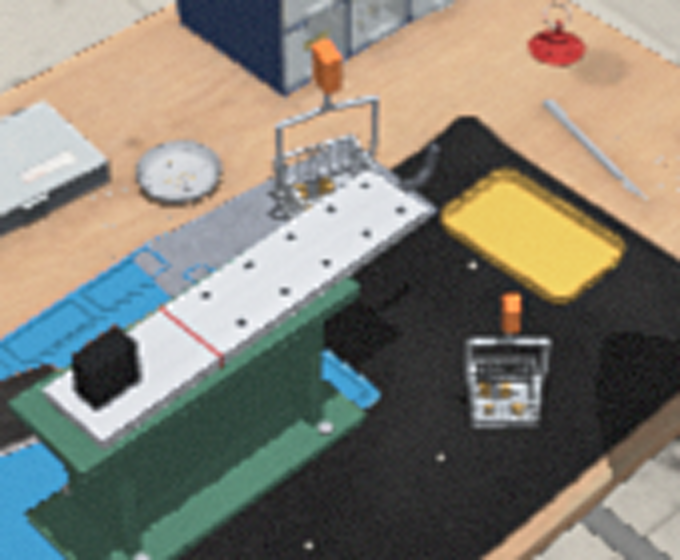

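The grey-pad basket (top crop (530,80), about pixel (322,165)) is clearly the larger silver one. It sits away from the phone, and its bail bar runs roughly along the plate. Next I'll measure the poses.

```bash
cat > h.py <<'E'
import numpy as np,cv2,pickle
from scipy.optimize import minimize
from plant import ctrl
def load(t): return {n:pickle.load(open(f"pics/{n}{t}.pkl","rb")) for n in("scene","top")}
def snap(t):
    for n in("scene","top"):
        s=ctrl.snapshot(n); pickle.dump(s,open(f"pics/{n}{t}.pkl","wb"))
    return load(t)
def proj(s,P):
    c=(np.atleast_2d(P)-s["pose"][:3,3])@s["pose"][:3,:3]; q=c@s["K"].T; return q[:,:2]/q[:,2:]
def onz(s,uv,z):
    d=s["pose"][:3,:3]@np.linalg.inv(s["K"])@[*uv,1]; o=s["pose"][:3,3]; return (o+d*(z-o[2])/d[2])
def tri(rays):
    A=np.zeros((3,3));b=np.zeros(3)
    for s,uv in rays:
        d=s["pose"][:3,:3]@np.linalg.inv(s["K"])@[*uv,1]; d/=np.linalg.norm(d); M=np.eye(3)-np.outer(d,d);A+=M;b+=M@s["pose"][:3,3]
    return np.linalg.solve(A,b)
def T(p,pts):
    x,y,z,a=p;c,s=np.cos(a),np.sin(a);pts=np.atleast_2d(pts);return np.c_[x+c*pts[:,0]-s*pts[:,1],y+s*pts[:,0]+c*pts[:,1],z+pts[:,2]]
def cen(s,roi,f):
    x0,x1,y0,y1=roi;h=cv2.cvtColor(s["img"],cv2.COLOR_RGB2HSV).astype(int);m=f(h)[y0:y1,x0:x1];v,u=np.nonzero(m);return np.array([u.mean()+x0,v.mean()+y0]),len(u)
orange=lambda h:(h[...,0]<16)&(h[...,0]>4)&(h[...,1]>170)&(h[...,2]>150)
def fitboard(S,p0,z=.14):
    poly=np.array([[-.15,-.03,.012],[.15,-.03,.012],[.15,.03,.012],[-.15,.03,.012]])
    W={}
    for n,s in S.items():
        h=cv2.cvtColor(s["img"],cv2.COLOR_RGB2HSV).astype(float); W[n]=np.clip((h[...,2]-140)/60,0,1)*np.clip((70-h[...,1])/30,0,1)-.5
    def f(p):
        c=0
        for n,s in S.items():
            m=np.zeros(s["img"].shape[:2],np.uint8)
            m=np.zeros((1600,2560),np.uint8)
            q=proj(s,T([p[0],p[1],z,p[2]],poly)); cv2.fillConvexPoly(m,np.round((q*4+1.5)*16).astype(np.int32),255,shift=4)
            c-=(cv2.resize(m,(640,400),interpolation=cv2.INTER_AREA)/255.*W[n]).sum()
        return c
    sim=np.array(p0)+np.array([[0,0,0],[.008,0,0],[0,.008,0],[0,0,.04]])
    r=minimize(f,p0,method="Nelder-Mead",options=dict(initial_simplex=sim,xatol=1e-5,fatol=.01)); return r.x,r.fun
E
python3 - <<'E'
from h import *
S=load(0);t,s=S["top"],S["scene"]
A=onz(t,(190+94/4,145+290/4),.152);B=onz(t,(190+476/4,145+253/4),.152)
d=B-A;p0=[*((A+B)/2)[:2],np.arctan2(d[1],d[0])];print(p0,np.linalg.norm(d))
p,_=fitboard(S,p0);print("board both",p,np.rad2deg(p[2]))
for n in S: q,_=fitboard({n:S[n]},p);print(n,q,np.rad2deg(q[2]))
for uv in((309.5,230.7),(240.5,277),(223,261)): print("scene corner",onz(s,uv,.14))
print("top corner far tail",onz(t,(208.7,204.3),.14))
a,na=cen(t,(300,345,150,190),orange);b,nb=cen(s,(285,315,160,190),orange);print(a,na,b,nb);g=tri([(t,a),(s,b)]);print("grip",g,proj(t,g),proj(s,g))
e1,e2=onz(s,(290,192),.112),onz(s,(314.25,184.5),.112);print("bar",e1,e2,np.linalg.norm(e1-e2),np.rad2deg(np.arctan2(*(e2-e1)[1::-1])))
E
```

```text
[np.float64(0.5227742151703691), np.float64(0.1953300019651408), np.float64(-1.4771074448924182)] 0.3017973868299477
board both [ 0.52372079  0.1976698  -1.47238453] -84.36141967009281
scene [ 0.52363432  0.19807725 -1.47026521] -84.23999120287272
top [ 0.52385354  0.19668726 -1.47425669] -84.46868638483666
scene corner [0.48938022 0.12463023 0.14      ]
scene corner [0.47561483 0.36215765 0.14      ]
scene corner [0.54836257 0.36840341 0.14      ]
top corner far tail [0.55109938 0.36404312 0.14      ]
[321.88461538 164.65384615] 26 [301.48648649 176.40540541] 37
grip [0.67480515 0.00400571 0.15468627] [[321.90329617 164.67161634]] [[301.46057823 176.40214653]]
bar [0.67795105 0.04802325 0.112     ] [ 0.6576033  -0.03453384  0.112     ] 0.08502766518600355 -103.84566492618539
```

Run:
```python
from h import *
S=load(0)
b=[.52372,.19767,.14,-1.47238]
def box(l,w,z0,z1): return np.array([[i*l/2,j*w/2,k] for i in(-1,1) for j in(-1,1) for k in(z0,z1)])
def fp(s,P):
    m=np.zeros((1600,2560),np.uint8);q=cv2.convexHull(proj(s,P).astype(np.float32))[:,0];cv2.fillConvexPoly(m,np.round((q*4+1.5)*16).astype(np.int32),255,shift=4);return cv2.resize(m,(640,400),interpolation=cv2.INTER_AREA)/255.
W={}
for n,s in S.items():
    h=cv2.cvtColor(cv2.GaussianBlur(s["img"],(0,0),.6),cv2.COLOR_RGB2HSV).astype(float)
    g=(h[...,0]>60)&(h[...,0]<92)&(h[...,1]>60)
    w=np.where(g,.5,-.5)
    if n=="scene": w=np.where(g&(h[...,2]<np.median(h[...,2][g])*.0+85),-.5,w); print(np.percentile(h[...,2][g],[5,25,50,75,95]))
    brd=fp(s,T(b,box(.3,.064,0,.012)))+fp(s,T(b,box(.04,.024,.012,.052)+[-.12,0,0]))
    W[n]=np.where(brd>.01,0,w)
def f(p,N=("top","scene")):
    c=0
    for n in N:
        s=S[n];q=[p[0],p[1],0,p[2]]
        m=fp(s,T(q,box(.24,.08,.139,.14)))
        if n=="top": m=np.maximum(m,fp(s,T(q,box(.24,.1,0,.012))))
        c-=(m*W[n]).sum()
    return c
p0=np.array([.52,.245,-1.512])
for N in(("top","scene"),("top",),("scene",)):
    r=minimize(f,p0,args=(N,),method="Nelder-Mead",options=dict(initial_simplex=p0+np.array([[0,0,0],[.006,0,0],[0,.006,0],[0,0,.03]]),xatol=1e-5,fatol=.01));print(N,r.x,np.rad2deg(r.x[2]),r.fun)
    if N==("top","scene"): p=r.x
ims=[]
st=[p[0],p[1],0,p[2]]
bk=[.6740,.0040,.0015,np.deg2rad(-103.8+90)]
for n,roi in(("scene",(215,365,160,300)),("top",(190,390,145,260))):
    s=S[n];x0,x1,y0,y1=roi;k=4 if n=="scene" else 4
    im=cv2.resize(s["img"][y0:y1,x0:x1,::-1],None,fx=k,fy=k,interpolation=cv2.INTER_CUBIC)
    def L(P,c,cl=True): cv2.polylines(im,[np.round((proj(s,P)-[x0,y0]+.5)*k).astype(int)],cl,c,1,cv2.LINE_AA)
    R=lambda l,w,z:np.array([[-l/2,-w/2,z],[l/2,-w/2,z],[l/2,w/2,z],[-l/2,w/2,z]])
    L(T(st,R(.24,.08,.14)),(0,0,255));L(T(st,R(.24,.1,.012)),(0,0,255))
    L(T(b,R(.3,.06,.012)),(255,0,255));L(T(b,[[.15,0,.006],[.172,0,.003],[.188,0,.03]]),(0,255,255),False)
    L(T(bk,R(.06,.07,0)),(255,255,0));L(T(bk,[[0,-.042,.045],[0,-.042,.11],[0,.042,.11],[0,.042,.045]]),(0,255,0),False);L(T(bk,[[0,0,.134],[0,0,.170]]),(255,0,0),False)
    ims.append(im)
w=800;h=sum(i.shape[0] for i in ims)
cv2.imwrite("pics/o1.png",ims[0]);cv2.imwrite("pics/o2.png",ims[1])
```

```text
[ 70.  72.  79. 131. 141.]
('top', 'scene') [ 0.51969435  0.24697471 -1.50964182] -86.49610464654891 -382.18823529411765
('top',) [ 0.51996111  0.24263459 -1.50849485] -86.43038819750545 -239.96666666666667
('scene',) [ 0.51943385  0.24824246 -1.51186966] -86.6237509458828 -158.71176470588233
```

View pics/o1.png

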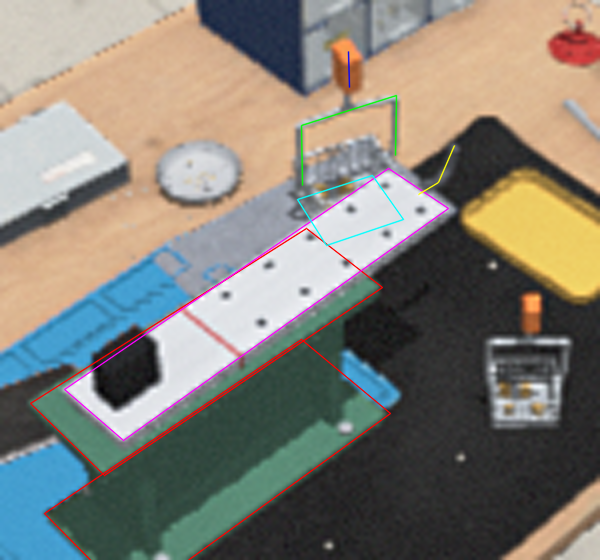

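Overlay matches: the stand top, the plate and the bail (grip at scene (301,176)) all line up. Plate yaw is -84.4° and stand yaw -86.5°. I'll compute the first move.

```bash
cat > m.py <<'E'
import numpy as np,sys
from scipy.spatial.transform import Rotation as Ro
from plant import ctrl
def obs(): return ctrl.get_obs()
def delta(p,yaw,start=None):
    o=obs();p0,e=(o["tool_pos"],o["orientation"]) if start is None else start
    R=Ro.from_euler("xyz",e,degrees=True);Rt=Ro.from_euler("xyz",[180,0,yaw],degrees=True)
    return (R.inv().apply(np.array(p)-p0)*100).round(2),(R.inv()*Rt).as_rotvec(degrees=True).round(1)
E
python3 - <<'E'
from m import *; from h import *
S=load(0)
print("cab",onz(S["scene"],(293,178),0),onz(S["scene"],(340,155),0))
print("purple",onz(S["top"],(413,240),.1), "tray", onz(S["top"],(353,210),.01))
st=([.296,-.606,.206],[180,0,-153.94])
for p,y in(([.296,-.606,.33],-153.9),([.45,-.30,.33],-100),([.6,-.02,.33],-13.8),([.675,.004,.28],-13.8)): print(p,y,*delta(p,y,st))
E
```

```text
cab [ 0.83318907 -0.08303896  0.        ] [ 0.82813649 -0.31020261  0.        ]
purple [ 0.43562183 -0.29092681  0.1       ] tray [ 0.53838211 -0.10294413  0.01      ]
[0.296, -0.606, 0.33] -153.9 [  0.    0.  -12.4] [ 0.  0. -0.]
[0.45, -0.3, 0.33] -100 [-27.28  20.72 -12.4 ] [  0.    0.  -53.9]
[0.6, -0.02, 0.33] -13.8 [-53.05  39.29 -12.4 ] [  -0.     0.  -140.1]
[0.675, 0.004, 0.28] -13.8 [-60.84  38.15  -7.4 ] [  -0.     0.  -140.1]
```

Careful with the scale: shifts go in shares of 40 cm and turns go in shares of 90 degrees. That gives: -16 cm / 40 = -0.4, -12.4 cm / 40 = -0.31, -35 degrees / 90 = -0.3889.

>>> {"name": "send_rows", "arguments": {
  "plan": [
    [[0,0,-0.1,0,0,0],[0,0,-0.2,0,0,0],[-0.025,0.02,-0.31,0,0,-0.0556],[-0.1,0.075,-0.31,0,0,-0.1222],[-0.175,0.1325,-0.31,0,0,-0.1889],[-0.25,0.19,-0.31,0,0,-0.2556],[-0.325,0.2475,-0.31,0,0,-0.3222],[-0.4,0.305,-0.31,0,0,-0.3889]]
  ],
  "fingers": 1
}}

```text
clock: 0.77
tool_pos: [0.3869, -0.4248, 0.3296]
orientation: [180.0, 0.0, -118.7]
force: [1.7, -0.2, 0.0]
opening: 0.0877
gripper_force: 0.0
```

Run:
```python
from m import *
o=obs();print(o["clock"],o["tool_pos"],o["orientation"],o["joint_pos"])
for p,y in(([.45,-.30,.33],-115),([.6,-.02,.33],-13.8),([.675,.004,.28],-13.8)): print(p,y,*delta(p,y))
```

```text
0.7667 [ 0.38685756 -0.42475054  0.32963919] [ 1.79974856e+02  1.53347475e-02 -1.18666010e+02] [-2.81822761e+01  7.92493077e+00 -2.99981903e-01 -1.57070641e-02
 -8.18001014e+01 -4.81486559e-01]
[0.45, -0.3, 0.33] -115 [-13.97   0.44  -0.03] [ 0.   0.  -3.7]
[0.6, -0.02, 0.33] -13.8 [-4.574e+01  7.100e-01 -2.000e-02] [   0.     0.  -104.9]
[0.675, 0.004, 0.28] -13.8 [-51.44  -4.72   4.98] [   0.     0.  -104.9]
```

Converted, -29.6 cm / 40 = -0.74, -3.7 cm / 40 = -0.0925, -56 degrees / 90 = -0.6222.

>>> {"name": "send_rows", "arguments": {
  "plan": [
    [[-0.0925,0,0,0,0,-0.0778],[-0.185,0.0025,0,0,0,-0.1556],[-0.2775,0.005,0,0,0,-0.2333],[-0.37,0.005,0,0,0,-0.3111],[-0.4625,0.0075,0,0,0,-0.3889],[-0.555,0.0075,0,0,0,-0.4667],[-0.6475,0.01,0,0,0,-0.5444],[-0.74,0.01,0,0,0,-0.6222]]
  ]
}}

```text
clock: 1.43
tool_pos: [0.5266, -0.1636, 0.3299]
orientation: [180.0, 0.0, -62.6]
force: [0.6, -1.1, -0.5]
opening: 0.0879
gripper_force: 0.0
```

Run:
```python
from m import *
o=obs();print(o["clock"],o["tool_pos"],o["orientation"],o["joint_pos"])
for p,y in(([.6,-.02,.33],-13.8),([.675,.004,.28],-13.8),([.675,.004,.22],-13.8)): print(p,y,*delta(p,y))
```

```text
1.4333 [ 0.52659383 -0.16363417  0.32989327] [ 1.79996315e+02  1.37607928e-02 -6.25884128e+01] [ 3.08349010e+00  5.59519592e+00 -2.95955809e+00 -1.11446401e-02
 -8.14542726e+01  2.43297545e+01]
[0.6, -0.02, 0.33] -13.8 [-9.370e+00 -1.313e+01 -1.000e-02] [ -0.    0.  -48.8]
[0.675, 0.004, 0.28] -13.8 [ -8.05 -20.89   4.99] [ -0.    0.  -48.8]
[0.675, 0.004, 0.22] -13.8 [ -8.05 -20.89  10.99] [ -0.    0.  -48.8]
```

Converted, -20.9 cm / 40 = -0.5225, -8.05 cm / 40 = -0.2013, -48.8 degrees / 90 = -0.5422.

>>> {"name": "send_rows", "arguments": {
  "plan": [
    [[-0.04,-0.08,0,0,0,-0.0778],[-0.08,-0.16,0,0,0,-0.1556],[-0.12,-0.24,0,0,0,-0.2333],[-0.16,-0.32,0,0,0,-0.3111],[-0.2,-0.4,0,0,0,-0.3889],[-0.2,-0.475,0.025,0,0,-0.4667],[-0.2013,-0.5225,0.075,0,0,-0.5422],[-0.2013,-0.5225,0.15,0,0,-0.5422]]
  ]
}}

```text
clock: 2.1
tool_pos: [0.6793, 0.0036, 0.2696]
orientation: [-180.0, -0.1, -13.6]
force: [-0.4, -0.0, -1.2]
opening: 0.0879
gripper_force: 0.0
```

Run:
```python
from m import *
o=obs();print(o["clock"],o["tool_pos"],o["orientation"],o["joint_pos"])
for p,y in(([.6748,.004,.14],-13.8),): print(p,y,*delta(p,y))
```

```text
2.1 [0.67931968 0.00364023 0.26955509] [-1.79961690e+02 -1.39144771e-01 -1.35824640e+01] [ 1.67294981e+01  1.91846292e+01  6.86456504e+00  3.80504769e-02
 -7.75404806e+01  5.96799203e+01]
[0.6748, 0.004, 0.14] -13.8 [-0.48  0.08 12.95] [-0.  -0.1  0.2]
```

Converted, 13 cm / 40 = 0.325, 12 cm / 40 = 0.3.

>>> {"name": "send_rows", "arguments": {
  "plan": [
    [[0,0,0.075,0,0,0],[0,0,0.15,0,0,0],[0,0,0.2,0,0,0],[0,0,0.2375,0,0,0],[0,0,0.275,0,0,0],[0,0,0.3,0,0,0],[0,0,0.325,0,0,0],[0,0,0.325,0,0,0]]
  ]
}}

```text
clock: 2.77
tool_pos: [0.6747, 0.0011, 0.1375]
orientation: [179.9, 0.2, -14.2]
force: [-1.1, -0.9, -1.0]
opening: 0.0875
gripper_force: 0.0
```

Run:
```python
from m import *; from h import *
o=obs();print(o["clock"],o["tool_pos"],o["orientation"],o["force"])
print(*delta([.6748,.004,.14],-13.8))
S=snap(1);s=S["scene"]
a=s["img"][130:220,250:370,::-1];cv2.imwrite("pics/g1.png",cv2.resize(a,None,fx=6,fy=6,interpolation=cv2.INTER_CUBIC))
```

```text
2.7667 [0.67467142 0.00113903 0.13754932] [179.9322003    0.18491053 -14.16279221] [-1.08257911 -0.86788169 -1.04888762]
[-0.06 -0.28 -0.25] [ 0.1  0.2 -0.4]
```

View pics/g1.png

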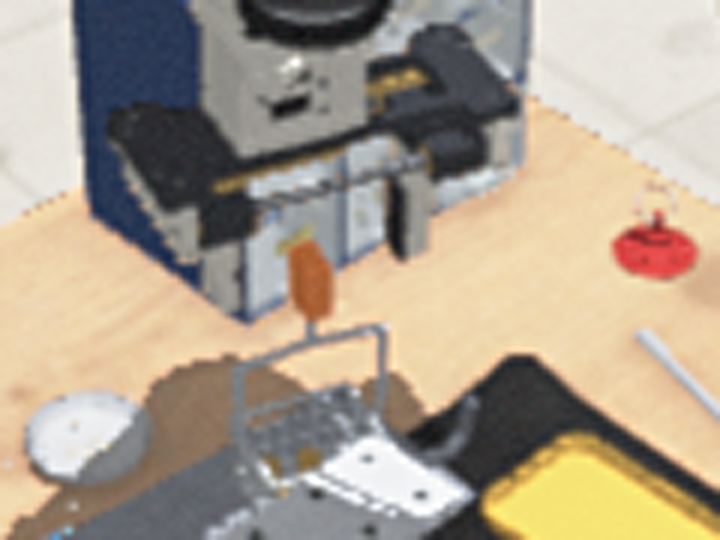

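Run:
```python
from m import *; from h import *
S=load(1)
s=S["scene"]; o=obs(); print(o["tool_pos"])
R=Ro.from_euler("xyz",o["orientation"],degrees=True)
for n,v in (("tcp",[0,0,0]),("gp",[0,0,-.019]),("f+",[0,.044,0]),("f-",[0,-.044,0]),("f+near",[-.0095,.044,0]),("f-near",[-.0095,-.044,0])):
    P=o["tool_pos"]+R.apply(v);q=proj(s,P)[0];print(n,P.round(4),((q-[250,130]+.5)*6).round())
g=np.array([.6748,.004,.1547]);
for dz in(-.018,0,.018): print("grip",((proj(s,g+[0,0,dz])[0]-[250,130]+.5)*6).round())
a,na=cen(s,(295,310,165,185),lambda h:(h[...,0]<16)&(h[...,0]>4)&(h[...,1]>140)&(h[...,2]>90));print((a-[250,130]+.5)*6,na)
```

```text
[0.6759918  0.00116787 0.14011369]
tcp [0.676  0.0012 0.1401] [315. 300.]
gp [0.676  0.0012 0.1591] [315. 272.]
f+ [ 0.6652 -0.0415  0.1401] [390. 277.]
f- [0.6867 0.0438 0.1401] [238. 322.]
f+near [ 0.656  -0.0392  0.1401] [398. 287.]
f-near [0.6775 0.0462 0.1401] [245. 333.]
grip [312. 308.]
grip [312. 281.]
grip [312. 254.]
[310.6119403 280.1641791] 67
```

The crop shows the fingers on either side of the orange grip (crop (311,280)). The tips sit a little high because they are open. I'll centre on the grip and close.

Converted, -0.25 cm / 40 = -0.0063.

>>> {"name": "send_rows", "arguments": {
  "plan": [
    [[0,-0.0063,0,0,0,0],[0,-0.0063,0,0,0,0],[0,-0.0063,0,0,0,0]]
  ]
}}

```text
clock: 3.12
tool_pos: [0.677, 0.004, 0.1409]
orientation: [-180.0, -0.1, -14.1]
force: [-0.6, -0.2, 0.2]
opening: 0.0879
gripper_force: 0.0
```

>>> {"name": "send_rows", "arguments": {
  "plan": [
    [[0,0,0,0,0,0],[0,0,0,0,0,0],[0,0,0,0,0,0],[0,0,0,0,0,0],[0,0,0,0,0,0],[0,0,0,0,0,0],[0,0,0,0,0,0],[0,0,0,0,0,0]]
  ],
  "fingers": 0
}}

```text
clock: 3.78
tool_pos: [0.6765, 0.0036, 0.1399]
orientation: [180.0, 0.0, -14.1]
force: [0.5, 0.2, 0.7]
opening: 0.0398
gripper_force: 0.0
```

>>> {"name": "send_rows", "arguments": {
  "plan": [
    [[0,0,0,0,0,0],[0,0,0,0,0,0],[0,0,0,0,0,0],[0,0,0,0,0,0],[0,0,0,0,0,0],[0,0,0,0,0,0],[0,0,0,0,0,0],[0,0,0,0,0,0]]
  ]
}}

```text
clock: 4.45
tool_pos: [0.6764, 0.0037, 0.1399]
orientation: [180.0, 0.0, -14.1]
force: [0.1, -0.2, -0.7]
opening: 0.0156
gripper_force: 29.9
```

Converted, -13 cm / 40 = -0.325, -12.5 cm / 40 = -0.3125.

>>> {"name": "send_rows", "arguments": {
  "plan": [
    [[0,0,-0.0125,0,0,0],[0,0,-0.0375,0,0,0],[0,0,-0.075,0,0,0],[0,0,-0.125,0,0,0],[0,0,-0.1875,0,0,0],[0,0,-0.25,0,0,0],[0,0,-0.3125,0,0,0],[0,0,-0.325,0,0,0]]
  ]
}}

```text
clock: 5.12
tool_pos: [0.6784, 0.0034, 0.2764]
orientation: [-179.9, -0.4, -14.1]
force: [1.5, 0.4, -1.0]
opening: 0.0157
gripper_force: 29.9
```

Run:
```python
from m import *
o=obs();print(o["clock"],o["tool_pos"],o["orientation"],o["force"],o["moment"],o["opening"])
for f in(.3,.7,1):
  p=np.array([.676,.0037])*(1-f)+np.array([.550,-.062])*f
  print(*delta([*p,.27],-14.1-70.3*f))
```

```text
5.1167 [0.67838879 0.00343604 0.27637716] [-179.86884106   -0.42593342  -14.12183356] [ 1.48442604  0.37898494 -0.9743785 ] [-0.11361291 -0.19803136 -0.00749943] 0.015671073128393498
[-3.43  2.87  0.61] [-0.2 -0.4 21.1]
[-7.67  6.65  0.57] [-0.3 -0.3 49.2]
[-10.86   9.48   0.54] [-0.4 -0.3 70.3]
```

Converted, -7.2 cm / 40 = -0.18, 5.5 cm / 40 = 0.1375, 43 degrees / 90 = 0.4778.

>>> {"name": "send_rows", "arguments": {
  "plan": [
    [[-0.01,0.0075,0,0,0,0.0222],[-0.03,0.025,0,0,0,0.0778],[-0.055,0.0475,0,0,0,0.1444],[-0.08,0.07,0,0,0,0.2111],[-0.105,0.0925,0,0,0,0.2778],[-0.13,0.115,0,0,0,0.3444],[-0.155,0.1375,0,0,0,0.4111],[-0.18,0.16,0,0,0,0.4778]]
  ]
}}

```text
clock: 5.78
tool_pos: [0.5902, -0.0411, 0.2704]
orientation: [-180.0, 0.0, -57.4]
force: [0.4, -0.4, -2.8]
opening: 0.0159
gripper_force: 29.9
```

Run:
```python
from m import *
o=obs();print(o["clock"],o["tool_pos"],o["orientation"],o["force"],o["opening"])
print(*delta([.55,-.062,.27],-84.4))
print(*delta([.55,-.062,.22],-84.4))
```

```text
5.7833 [ 0.59023162 -0.04113804  0.27038254] [-1.79988853e+02  3.11604178e-03 -5.74425691e+01] [ 0.3654351  -0.43706416 -2.80604247] 0.01585837396739311
[-0.41  4.51  0.04] [-0.  0. 27.]
[-0.41  4.51  5.04] [-0.  0. 27.]
```

Converted, 5 cm / 40 = 0.125, 4.5 cm / 40 = 0.1125, 27 degrees / 90 = 0.3.

>>> {"name": "send_rows", "arguments": {
  "plan": [
    [[-0.0025,0.025,0,0,0,0.0667],[-0.005,0.05,0.005,0,0,0.1333],[-0.0075,0.075,0.025,0,0,0.2],[-0.01,0.1,0.05,0,0,0.2667],[-0.01,0.1125,0.08,0,0,0.3],[-0.01,0.1125,0.11,0,0,0.3],[-0.01,0.1125,0.125,0,0,0.3],[-0.01,0.1125,0.125,0,0,0.3]]
  ]
}}

```text
clock: 6.45
tool_pos: [0.5502, -0.0619, 0.219]
orientation: [179.9, 0.0, -84.1]
force: [-0.5, -1.2, -1.1]
opening: 0.0159
gripper_force: 29.9
```

Run:
```python
from m import *; from h import *
o=obs();print(o["clock"],o["tool_pos"],o["orientation"],o["force"],o["opening"])
S=snap(2)
a=S["scene"]["img"][120:250,270:420,::-1];a=cv2.resize(a,None,fx=4.6,fy=4.6,interpolation=cv2.INTER_CUBIC);cv2.imwrite("pics/g2.png",a)
```

```text
6.45 [ 0.55021347 -0.06191138  0.21899018] [ 1.79884466e+02  9.12269980e-03 -8.41333307e+01] [-0.52139596 -1.24683372 -1.09128514] 0.015892616818020764
```

View pics/g2.png

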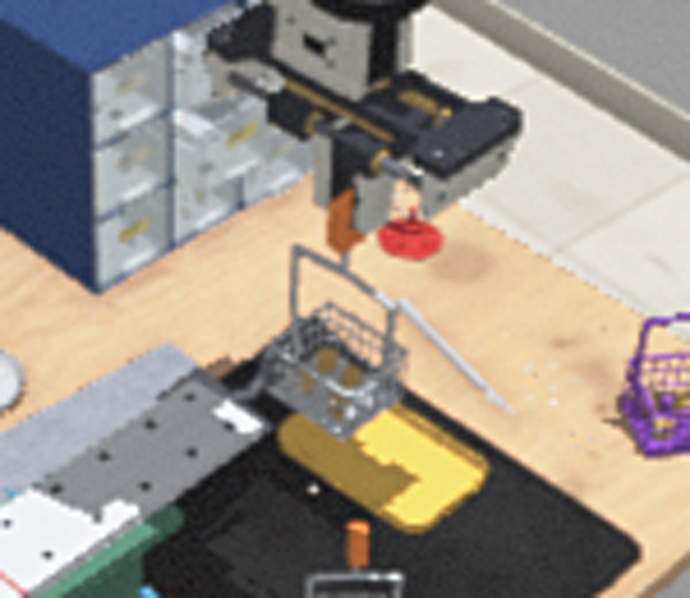

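The basket is held upright in front of the hook. The bail corners are at crop (298,250) and (393,308). I'll compare with the prediction and work out the approach.

Run:
```python
from m import *; from h import *
S=load(2);s=S["scene"];o=obs();t=o["tool_pos"];a=np.deg2rad(o["orientation"][2]);print(t)
U=np.array([[334.3,173.8],[354.9,186.5]])
for dz in(-.0277,-.032,-.024):
  Q=[onz(s,u,t[2]+dz) for u in U];c=(Q[0]+Q[1])/2-t;d=Q[0]-Q[1]
  print(dz,"off along,across",c[0]*np.cos(a)+c[1]*np.sin(a),-c[0]*np.sin(a)+c[1]*np.cos(a),np.linalg.norm(d),np.rad2deg(np.arctan2(d[1],d[0])))
B=[.52372,.19767,.14,-1.47238]
print("seat",T(B,[[.172,0,.0098]]))
# hook tip in picture 0
q=proj(s,T(B,[[.188,0,.03]]))[0];print("tip px pred in c2",(q+.5-[220,160])*4)
for al,z in((.0,.2135),(.0,.1778),(0,.176)): 
  p=T([*T(B,[[.172,0,0]])[0][:2],0,B[3]],[[al,0,z]])[0];print(p.round(4),*delta(p,-84.4))
```

```text
[ 0.55138823 -0.06186933  0.22050787]
-0.0277 off along,across -0.006566172400775518 -0.00567524902935213 0.08218965424647909 5.442414614166314
-0.032 off along,across -0.002535525810329009 -0.0024726824037701774 0.08259517079462668 5.442414614166299
-0.024 off along,across -0.01003440318790402 -0.008430945893225203 0.0818407214027243 5.442414614166257
seat [[0.5406203 0.0265023 0.1498   ]]
tip px pred in c2 [434.16354772 144.74656105]
[0.5406 0.0265 0.2135] [-8.9   0.16  0.7 ] [-0.  -0.   0.3]
[0.5406 0.0265 0.1778] [-8.9   0.17  4.27] [-0.  -0.   0.3]
[0.5406 0.0265 0.176 ] [-8.9   0.17  4.45] [-0.  -0.   0.3]
```

Converted, -8.7 cm / 40 = -0.2175, -2.5 cm / 40 = -0.0625, 0.3 degrees / 90 = 0.0033.

>>> {"name": "send_rows", "arguments": {
  "plan": [
    [[0,0.0025,0.0175,0,0,0.0033],[-0.025,0.0025,0.0175,0,0,0.0033],[-0.0625,0.0025,0.0175,0,0,0.0033],[-0.1,0.0025,0.0175,0,0,0.0033],[-0.1375,0.0025,0.0175,0,0,0.0033],[-0.175,0.0025,0.0175,0,0,0.0033],[-0.205,0.0025,0.0175,0,0,0.0033],[-0.2175,0.0025,0.0175,0,0,0.0033]]
  ]
}}

```text
clock: 7.22
tool_pos: [0.5412, 0.0263, 0.2132]
orientation: [-180.0, 0.0, -84.4]
force: [0.5, -0.8, -1.8]
opening: 0.0157
gripper_force: 29.9
```

>>> {"name": "send_rows", "arguments": {
  "plan": [
    [[0,0,0,0,0,0],[0,0,0,0,0,0],[0,0,0,0,0,0]]
  ]
}}

```text
clock: 7.47
tool_pos: [0.5412, 0.0242, 0.213]
orientation: [180.0, -0.0, -84.4]
force: [0.5, -0.3, -2.5]
opening: 0.016
gripper_force: 29.9
```

Run:
```python
from m import *; from h import *
o=obs();print(o["clock"],o["tool_pos"],o["orientation"],o["force"],o["opening"])
B=[.52372,.19767,.14,-1.47238]
p=T([*T(B,[[.174,0,0]])[0][:2],0,B[3]],[[0,0,.1775]])[0];print(p.round(4),*delta(p,-84.4))
S=snap(3)
a=S["scene"]["img"][120:250,270:420,::-1];a=cv2.resize(a,None,fx=4.6,fy=4.6,interpolation=cv2.INTER_CUBIC);cv2.imwrite("pics/g3.png",a)
```

```text
7.4667 [0.54119754 0.02421984 0.21296091] [ 1.79994351e+02 -9.44699991e-03 -8.44462149e+01] [ 0.53700561 -0.33125544 -2.5233925 ] 0.01596501893356471
[0.5408 0.0245 0.1775] [-0.03  0.03  3.55] [ 0. -0. -0.]
```

View pics/g3.png

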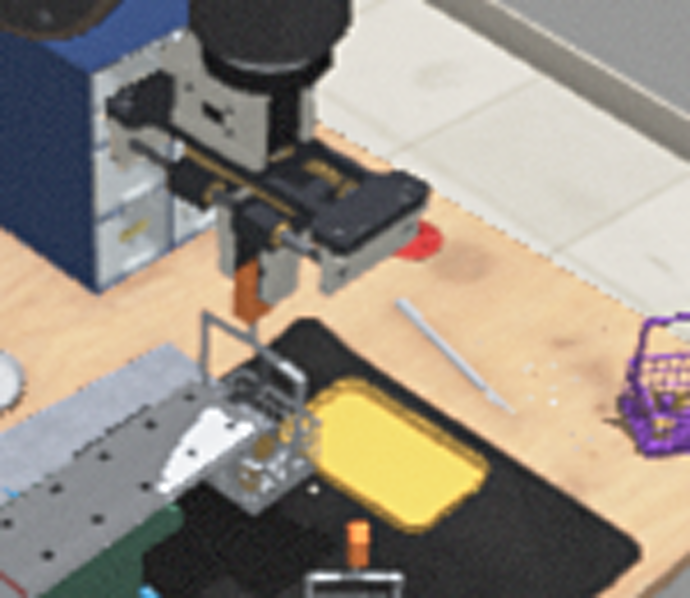

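The bar (crop (205,315)–(300,380)) is inside the hook's reach and above it. I'll lower it gently, watching the force.

Converted, 3.1 cm / 40 = 0.0775, 1.3 cm / 40 = 0.0325.

>>> {"name": "send_rows", "arguments": {
  "plan": [
    [[0,0,0.015,0,0,0],[0,0,0.0325,0,0,0],[0,0,0.05,0,0,0],[0,0,0.065,0,0,0],[0,0,0.075,0,0,0],[0,0,0.0775,0,0,0],[0,0,0.0775,0,0,0],[0,0,0.0775,0,0,0]]
  ]
}}

```text
clock: 8.23
tool_pos: [0.5414, 0.0246, 0.1821]
orientation: [-180.0, -0.0, -84.4]
force: [-0.5, -0.9, -2.0]
opening: 0.0159
gripper_force: 29.9
```

>>> {"name": "send_rows", "arguments": {
  "plan": [
    [[0,0,0,0,0,0],[0,0,0,0,0,0]]
  ]
}}

```text
clock: 8.4
tool_pos: [0.5414, 0.0247, 0.1823]
orientation: [-180.0, 0.0, -84.4]
force: [-0.4, -0.1, -2.3]
opening: 0.0156
gripper_force: 29.9
```

Converted, 0.1 cm / 40 = 0.0025.

>>> {"name": "send_rows", "arguments": {
  "plan": [
    [[0,0,0.0025,0,0,0],[0,0,0.0025,0,0,0],[0,0,0.0025,0,0,0]]
  ]
}}

```text
clock: 8.65
tool_pos: [0.5412, 0.0246, 0.181]
orientation: [-180.0, 0.0, -84.4]
force: [-0.7, -0.5, -2.0]
opening: 0.0157
gripper_force: 29.9
```

Converted, 0.1 cm / 40 = 0.0025.

>>> {"name": "send_rows", "arguments": {
  "plan": [
    [[0,0,0.0025,0,0,0],[0,0,0.0025,0,0,0],[0,0,0.0025,0,0,0]]
  ]
}}

```text
clock: 8.9
tool_pos: [0.5412, 0.0246, 0.1799]
orientation: [180.0, -0.0, -84.4]
force: [0.0, 0.2, -2.5]
opening: 0.0153
gripper_force: 29.9
```

Converted, 0.08 cm / 40 = 0.002.

>>> {"name": "send_rows", "arguments": {
  "plan": [
    [[0,0,0.002,0,0,0],[0,0,0.002,0,0,0],[0,0,0.002,0,0,0]]
  ]
}}

```text
clock: 9.15
tool_pos: [0.5412, 0.0246, 0.1791]
orientation: [180.0, -0.0, -84.4]
force: [0.6, 0.1, -2.2]
opening: 0.0158
gripper_force: 29.9
```

>>> {"name": "send_rows", "arguments": {
  "plan": [
    [[0,0,0.0013,0,0,0],[0,0,0.0013,0,0,0],[0,0,0.0013,0,0,0]]
  ]
}}

```text
clock: 9.4
tool_pos: [0.5412, 0.0246, 0.1787]
orientation: [-180.0, -0.0, -84.4]
force: [0.1, -0.0, -2.1]
opening: 0.0158
gripper_force: 29.9
```

Converted, 0.05 cm / 40 = 0.0013.

>>> {"name": "send_rows", "arguments": {
  "plan": [
    [[0,0,0.0013,0,0,0],[0,0,0.0013,0,0,0],[0,0,0.0013,0,0,0]]
  ]
}}

```text
clock: 9.65
tool_pos: [0.5412, 0.0246, 0.1781]
orientation: [180.0, -0.0, -84.4]
force: [0.8, -0.3, -1.1]
opening: 0.0159
gripper_force: 29.9
```

>>> {"name": "send_rows", "arguments": {
  "plan": [
    [[0,0,0,0,0,0],[0,0,0,0,0,0]]
  ]
}}

```text
clock: 9.82
tool_pos: [0.5412, 0.0246, 0.1782]
orientation: [180.0, -0.0, -84.4]
force: [-0.6, 0.2, -1.3]
opening: 0.0156
gripper_force: 29.9
```

Converted, 0.03 cm / 40 = 0.0008.

>>> {"name": "send_rows", "arguments": {
  "plan": [
    [[0,0,0.0008,0,0,0],[0,0,0.0008,0,0,0],[0,0,0.0008,0,0,0]]
  ]
}}

```text
clock: 10.07
tool_pos: [0.5412, 0.0246, 0.1778]
orientation: [180.0, -0.0, -84.4]
force: [0.1, 0.5, -2.5]
opening: 0.0161
gripper_force: 29.9
```

Converted, 0.06 cm / 40 = 0.0015.

>>> {"name": "send_rows", "arguments": {
  "plan": [
    [[0,0,0.0015,0,0,0],[0,0,0.0015,0,0,0],[0,0,0.0015,0,0,0]]
  ]
}}

```text
clock: 10.32
tool_pos: [0.5411, 0.0246, 0.1772]
orientation: [180.0, -0.0, -84.4]
force: [0.1, 0.6, -1.4]
opening: 0.0157
gripper_force: 29.9
```

>>> {"name": "send_rows", "arguments": {
  "plan": [
    [[0,0,0,0,0,0]]
  ]
}}

```text
clock: 10.4
tool_pos: [0.5412, 0.0246, 0.1773]
orientation: [-180.0, 0.0, -84.4]
force: [0.5, -0.1, -2.4]
opening: 0.0153
gripper_force: 29.9
```

Converted, 0.06 cm / 40 = 0.0015.

>>> {"name": "send_rows", "arguments": {
  "plan": [
    [[0,0,0.0015,0,0,0],[0,0,0.0015,0,0,0],[0,0,0.0015,0,0,0]]
  ]
}}

```text
clock: 10.65
tool_pos: [0.5412, 0.0246, 0.1766]
orientation: [180.0, -0.0, -84.4]
force: [-0.2, -1.1, -2.4]
opening: 0.0157
gripper_force: 29.9
```

>>> {"name": "send_rows", "arguments": {
  "plan": [
    [[0,0,0,0,0,0]]
  ]
}}

```text
clock: 10.73
tool_pos: [0.5412, 0.0246, 0.1766]
orientation: [180.0, -0.0, -84.4]
force: [-0.6, 0.2, -2.6]
opening: 0.016
gripper_force: 29.9
```

Still free of the hook, so I'll go down in small steps.

Converted, 0.06 cm / 40 = 0.0015.

>>> {"name": "send_rows", "arguments": {
  "plan": [
    [[0,0,0.0015,0,0,0],[0,0,0.0015,0,0,0],[0,0,0.0015,0,0,0]]
  ]
}}

```text
clock: 10.98
tool_pos: [0.5412, 0.0246, 0.176]
orientation: [180.0, -0.0, -84.4]
force: [-0.6, -0.3, -2.0]
opening: 0.0157
gripper_force: 29.9
```

>>> {"name": "send_rows", "arguments": {
  "plan": [
    [[0,0,0.0015,0,0,0],[0,0,0.0015,0,0,0],[0,0,0.0015,0,0,0]]
  ]
}}

```text
clock: 11.23
tool_pos: [0.5412, 0.0245, 0.1754]
orientation: [180.0, -0.0, -84.4]
force: [0.4, -0.2, -2.4]
opening: 0.0154
gripper_force: 29.9
```

>>> {"name": "send_rows", "arguments": {
  "plan": [
    [[0,0,0,0,0,0]]
  ]
}}

```text
clock: 11.32
tool_pos: [0.5412, 0.0246, 0.1755]
orientation: [180.0, -0.0, -84.4]
force: [-0.4, 0.3, -2.7]
opening: 0.0159
gripper_force: 29.9
```

Converted, 0.06 cm / 40 = 0.0015.

>>> {"name": "send_rows", "arguments": {
  "plan": [
    [[0,0,0.0015,0,0,0],[0,0,0.0015,0,0,0],[0,0,0.0015,0,0,0]]
  ]
}}

```text
clock: 11.57
tool_pos: [0.5412, 0.0246, 0.1749]
orientation: [-180.0, -0.0, -84.4]
force: [-0.6, 0.3, -1.5]
opening: 0.0158
gripper_force: 29.9
```

Converted, 0.06 cm / 40 = 0.0015.

>>> {"name": "send_rows", "arguments": {
  "plan": [
    [[0,0,0.0015,0,0,0],[0,0,0.0015,0,0,0],[0,0,0.0015,0,0,0]]
  ]
}}

```text
clock: 11.82
tool_pos: [0.5413, 0.0245, 0.1746]
orientation: [-180.0, -0.0, -84.4]
force: [-1.5, -0.4, 1.3]
opening: 0.0159
gripper_force: 29.9
```

>>> {"name": "send_rows", "arguments": {
  "plan": [
    [[0,0,0,0,0,0]]
  ]
}}

```text
clock: 11.9
tool_pos: [0.5413, 0.0245, 0.1745]
orientation: [-180.0, -0.0, -84.4]
force: [-0.5, -1.8, 1.7]
opening: 0.0154
gripper_force: 29.9
```

Contact, seated. I'll back off slightly and then release.

Converted, -0.04 cm / 40 = -0.001.

>>> {"name": "send_rows", "arguments": {
  "plan": [
    [[0,0,-0.001,0,0,0],[0,0,-0.001,0,0,0],[0,0,-0.001,0,0,0]]
  ]
}}

```text
clock: 12.15
tool_pos: [0.5413, 0.0246, 0.1746]
orientation: [-180.0, 0.0, -84.4]
force: [0.4, 0.1, -0.0]
opening: 0.0155
gripper_force: 29.9
```

>>> {"name": "send_rows", "arguments": {
  "plan": [
    [[0,0,0,0,0,0],[0,0,0,0,0,0],[0,0,0,0,0,0],[0,0,0,0,0,0],[0,0,0,0,0,0],[0,0,0,0,0,0],[0,0,0,0,0,0],[0,0,0,0,0,0]]
  ],
  "fingers": 0.6
}}

```text
clock: 12.82
tool_pos: [0.5412, 0.0246, 0.1747]
orientation: [180.0, 0.0, -84.4]
force: [-0.6, 0.6, -0.1]
opening: 0.0524
gripper_force: 0.0
```

Run:
```python
from m import *; from h import *
o=obs();print(o["clock"],o["tool_pos"],o["orientation"],o["force"],o["opening"])
S=snap(4)
a=S["scene"]["img"][150:280,230:380,::-1];a=cv2.resize(a,None,fx=4.6,fy=4.6,interpolation=cv2.INTER_CUBIC);cv2.imwrite("pics/g4.png",a)
```

```text
12.8167 [0.54118151 0.02459306 0.17465651] [ 1.79999186e+02  1.10543448e-03 -8.44433684e+01] [-0.55045985  0.591952   -0.07547939] 0.05238143866201483
```

View pics/g4.png

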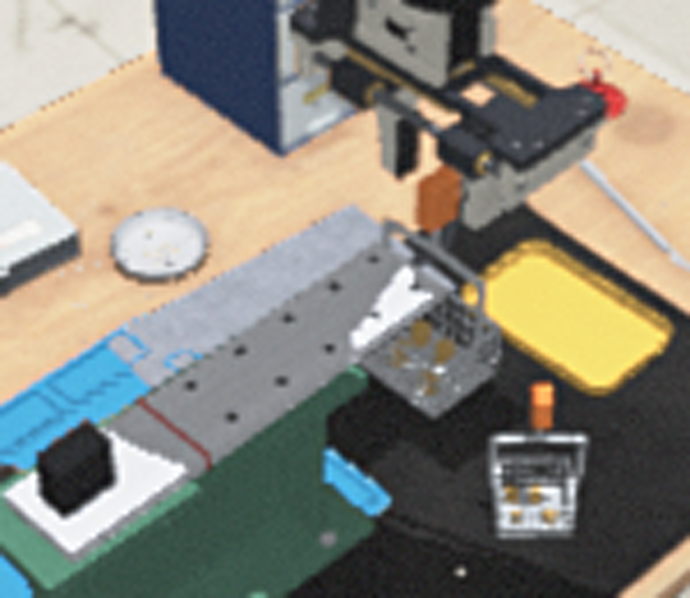

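The basket hangs by its bar on the hook (orange at crop (437,195)), fingers clear, plate flat. Now I'll raise the gripper and go to the block.

Converted, -10 cm / 40 = -0.25, -9 cm / 40 = -0.225.

>>> {"name": "send_rows", "arguments": {
  "plan": [
    [[0,0,-0.0125,0,0,0],[0,0,-0.0375,0,0,0],[0,0,-0.075,0,0,0],[0,0,-0.125,0,0,0],[0,0,-0.175,0,0,0],[0,0,-0.225,0,0,0],[-0.025,0,-0.25,0,0,0],[-0.0875,0,-0.25,0,0,0]]
  ]
}}

```text
clock: 13.58
tool_pos: [0.5392, 0.0587, 0.2784]
orientation: [-179.7, 0.0, -84.6]
force: [0.6, 0.2, -0.3]
opening: 0.0528
gripper_force: 0.0
```

Run:
```python
from m import *; from h import *
blk=lambda h:(h[...,2]<60)
for n,r in (("scene",(236,258,238,265)),("top",(205,240,206,226))):
  for k in(0,4):
    s=load(k)[n];x0,x1,y0,y1=r
    m=s["img"].max(2)[y0:y1,x0:x1]<55;v,u=np.nonzero(m);print(n,k,u.mean()+x0,v.mean()+y0,len(u))
o=obs();print(o["clock"],o["tool_pos"],o["orientation"])
for z in(.27,.159): print(*delta([.5119,.3171,z],-84.4))
```

```text
scene 0 245.9953488372093 251.55348837209303 215
scene 4 245.89805825242718 251.5873786407767 206
top 0 nan nan 0
top 4 219.0 214.5 2
13.5833 [0.5391641  0.05874249 0.27843934] [-1.79700612e+02  4.14210299e-02 -8.45711640e+01]
[-25.98   0.27   0.86] [-0.3  0.  -0.2]
[-25.97   0.33  11.96] [-0.3  0.  -0.2]<stdin>:6: RuntimeWarning: Mean of empty slice.
  ret = ret.dtype.type(ret / rcount)
```

Converted, -26 cm / 40 = -0.65, -3.7 cm / 40 = -0.0925.

>>> {"name": "send_rows", "arguments": {
  "plan": [
    [[-0.0925,0.0025,0,0,0,0],[-0.185,0.0025,0,0,0,0],[-0.2775,0.005,0,0,0,0],[-0.37,0.005,0,0,0,0],[-0.4625,0.005,0,0,0,0],[-0.55,0.0075,0,0,0,0],[-0.62,0.0075,0,0,0,0],[-0.65,0.0075,0,0,0,0]]
  ]
}}

```text
clock: 14.25
tool_pos: [0.5087, 0.3216, 0.2745]
orientation: [180.0, 0.0, -84.3]
force: [0.4, 0.4, -1.3]
opening: 0.0525
gripper_force: 0.0
```

>>> {"name": "send_rows", "arguments": {
  "plan": [
    [[0,0,0.025,0,0,0],[0,0,0.0625,0,0,0],[0,0,0.1,0,0,0],[0,0,0.1125,0,0,0],[0,0,0.1125,0,0,0],[0,0,0.1125,0,0,0]]
  ]
}}

```text
clock: 14.75
tool_pos: [0.5099, 0.3173, 0.2301]
orientation: [-180.0, -0.0, -84.5]
force: [0.2, 0.2, -0.4]
opening: 0.0522
gripper_force: 0.0
```

Run:
```python
from m import *; from h import *
o=obs();print(o["clock"],o["tool_pos"],o["orientation"])
print(*delta([.5119,.3171,.159],-84.4))
# refine block pose by fitting dark silhouette (picture 0, both views)
S=load(0)
a0,_=cen(S["scene"],(236,258,238,265),lambda h:h[...,2]<55)
B=np.array([[i*.02,j*.012,k] for i in(-1,1) for j in(-1,1) for k in(.152,.192)])
def pc(p):
    q=cv2.convexHull(proj(S["scene"],T([*p,0,-1.472],B)).astype(np.float32));m=cv2.moments(q);return np.array([m["m10"]/m["m00"],m["m01"]/m["m00"]]),m["m00"]
p=T([.52372,.19767,0,-1.47238],[[-.12,0,0]])[0][:2];print(p,pc(p),a0)
for d in([.01,0],[0,.01]): print(pc(p+d)[0]-pc(p)[0])
```

```text
14.75 [0.50985985 0.31734987 0.23007546] [-1.79988999e+02 -1.71365628e-02 -8.44687215e+01]
[ 0.04 -0.2   7.11] [-0.  -0.  -0.1]
[0.5119291  0.31708932] (array([246.22153437, 251.56412908]), 301.3237896215869) [245.99534884 251.55348837]
[-2.17476529 -2.27158931]
[-3.27628898  1.88380129]
```

Converted, 7.1 cm / 40 = 0.1775, 6.8 cm / 40 = 0.17.

>>> {"name": "send_rows", "arguments": {
  "plan": [
    [[0,-0.005,0.0125,0,0,0],[0,-0.005,0.05,0,0,0],[0,-0.005,0.0875,0,0,0],[0,-0.005,0.125,0,0,0],[0,-0.005,0.15,0,0,0],[0,-0.005,0.17,0,0,0],[0,-0.005,0.1775,0,0,0],[0,-0.005,0.1775,0,0,0]]
  ]
}}

```text
clock: 15.42
tool_pos: [0.5116, 0.318, 0.1583]
orientation: [180.0, -0.0, -84.4]
force: [0.3, -0.2, 0.4]
opening: 0.0523
gripper_force: 0.0
```

>>> {"name": "send_rows", "arguments": {
  "plan": [
    [[0,0,0,0,0,0],[0,0,0,0,0,0],[0,0,0,0,0,0],[0,0,0,0,0,0],[0,0,0,0,0,0],[0,0,0,0,0,0],[0,0,0,0,0,0],[0,0,0,0,0,0]]
  ],
  "fingers": 0
}}

```text
clock: 16.08
tool_pos: [0.5118, 0.3183, 0.1591]
orientation: [-180.0, 0.0, -84.4]
force: [-0.7, 0.9, 2.9]
opening: 0.0237
gripper_force: 30.0
```

The block is gripped (opening 23.7 mm). I'll add some downward hold, then slide gently.

Converted, 0.1 cm / 40 = 0.0025, 0.05 cm / 40 = 0.0013.

>>> {"name": "send_rows", "arguments": {
  "plan": [
    [[0,0,0.0013,0,0,0],[0,0,0.0025,0,0,0],[0,0,0.0025,0,0,0]]
  ]
}}

```text
clock: 16.33
tool_pos: [0.5119, 0.3183, 0.1591]
orientation: [-179.9, 0.0, -84.4]
force: [-3.3, -0.8, 10.3]
opening: 0.0234
gripper_force: 30.0
```

Converted, 2.6 cm / 40 = 0.065, 2.2 cm / 40 = 0.055, 0.4 degrees / 90 = 0.0044.

>>> {"name": "send_rows", "arguments": {
  "plan": [
    [[0.0025,0,0,0,0,0],[0.0075,0,0,0,0,0],[0.015,0,0,0,0,0],[0.025,0,0,0,0,0.0022],[0.035,0,0,0,0,0.0022],[0.045,0,0,0,0,0.0033],[0.055,0,0,0,0,0.0044],[0.065,0,0,0,0,0.0044]]
  ]
}}

```text
clock: 17.0
tool_pos: [0.5154, 0.2946, 0.1591]
orientation: [-179.8, 0.2, -84.8]
force: [0.1, 6.3, 6.0]
opening: 0.0237
gripper_force: 30.0
```

Converted, 3.6 cm / 40 = 0.09, 0.03 cm / 40 = 0.0008, 0.6 degrees / 90 = 0.0067.

>>> {"name": "send_rows", "arguments": {
  "plan": [
    [[0.01,0,0,0,0,0.0011],[0.02,0,0,0,0,0.0022],[0.03,0,0.0005,0,0,0.0022],[0.04,0,0.0005,0,0,0.0033],[0.0525,0,0.0008,0,0,0.0044],[0.065,0,0.0008,0,0,0.0056],[0.0775,0.0005,0.0008,0,0,0.0056],[0.09,0.0005,0.0008,0,0,0.0067]]
  ]
}}

```text
clock: 17.67
tool_pos: [0.5187, 0.2589, 0.1591]
orientation: [-179.7, 0.3, -85.4]
force: [-0.3, 7.8, 7.6]
opening: 0.0237
gripper_force: 30.0
```

Converted, 3.4 cm / 40 = 0.085, 3.2 cm / 40 = 0.08, 0.6 degrees / 90 = 0.0067.

>>> {"name": "send_rows", "arguments": {
  "plan": [
    [[0.0125,0,0,0,0,0.0011],[0.025,0,0,0,0,0.0022],[0.0375,0.0005,0.0005,0,0,0.0033],[0.05,0.0005,0.0005,0,0,0.0033],[0.0625,0.0008,0.0005,0,0,0.0044],[0.0725,0.0008,0.0008,0,0,0.0056],[0.08,0.0008,0.0008,0,0,0.0067],[0.085,0.0008,0.0008,0,0,0.0067]]
  ]
}}

```text
clock: 18.33
tool_pos: [0.5217, 0.2252, 0.1594]
orientation: [-179.7, 0.3, -86.0]
force: [-0.8, 8.9, 10.2]
opening: 0.0237
gripper_force: 30.0
```

Run:
```python
from m import *
o=obs();print(o["clock"],o["tool_pos"],o["orientation"],o["force"],o["moment"],o["opening"])
print(*delta([.5118+.0109,.3183-.1205,o["tool_pos"][2]],-86.5))
```

```text
18.3333 [0.52171672 0.22520904 0.15940318] [-179.67110947    0.28645341  -86.00470392] [-0.78136413  8.87681628 10.16747986] [ 3.08166339  0.61500313 -0.07314967] 0.023666647577850364
[ 2.74  0.09 -0.01] [-0.3  0.3  0.5]
```

Converted, 1.9 cm / 40 = 0.0475, 0.05 cm / 40 = 0.0013, 0.4 degrees / 90 = 0.0044.

>>> {"name": "send_rows", "arguments": {
  "plan": [
    [[0.005,0,0.0013,0,0,0.0011],[0.0125,0.0008,0.002,0,0,0.0011],[0.0225,0.0013,0.0025,0,0,0.0022],[0.0325,0.0013,0.0025,0,0,0.0033],[0.04,0.0018,0.0025,0,0,0.0033],[0.045,0.002,0.0025,0,0,0.0044],[0.0475,0.002,0.0025,0,0,0.0044],[0.0475,0.002,0.0025,0,0,0.0044]]
  ]
}}

```text
clock: 19.0
tool_pos: [0.5233, 0.2071, 0.1595]
orientation: [-179.5, 0.4, -86.4]
force: [0.5, 8.8, 13.6]
opening: 0.0233
gripper_force: 30.0
```

Run:
```python
from m import *; from h import *
S=snap(5);o=obs();print(o["clock"],o["tool_pos"],o["orientation"],o["force"],o["moment"],o["opening"])
print(*delta([.5118+.0109,.3183-.1205,o["tool_pos"][2]],-86.5))
for n,s in S.items():
    h=cv2.cvtColor(s["img"],cv2.COLOR_RGB2HSV).astype(int)
    if n=="scene": r=(230,340,190,300)
    else: r=(200,330,190,240)
    x0,x1,y0,y1=r; m=((h[...,0]<6)|(h[...,0]>172))&(h[...,1]>90)&(h[...,2]>70); m=m[y0:y1,x0:x1]
    k,lab,st,ce=cv2.connectedComponentsWithStats(m.astype(np.uint8));i=1+st[1:,4].argmax();u=ce[i]+[x0,y0];print(n,u,st[i,4],"mark on plate top:",onz(s,u,.152))
a=S["scene"]["img"][180:290,230:350,::-1];a=cv2.resize(a,None,fx=5,fy=5,interpolation=cv2.INTER_CUBIC);cv2.imwrite("pics/g5.png",a)
```

```text
19.1 [0.52335115 0.20712574 0.15950948] [-179.52281861    0.3535694   -86.36561967] [ 0.54359249  7.79611897 12.27657507] [ 3.3594014   0.35052032 -0.00934606] 0.023678348003917757
[ 0.93  0.12 -0.01] [-0.5  0.4  0.1]
scene [305. 228.] 1 mark on plate top: [0.49650361 0.13505131 0.152     ]Traceback (most recent call last):
  File "<stdin>", line 9, in <module>
ValueError: attempt to get argmax of an empty sequence
```

```bash
cat > mk.py <<'E'
from h import *
def mark(k,yaw=-86.4,guess=None):
    S=load(k);s=S["scene"];img=cv2.GaussianBlur(s["img"],(0,0),.5).astype(float)
    red=img[...,0]-(img[...,1]+img[...,2])/2
    c0=np.array(guess);a=np.deg2rad(yaw);L=np.linspace(-.035,.035,141)
    out=[]
    for lat in np.linspace(-.027,.027,19):
        P=T([*c0,.152,a],np.c_[L,np.full(141,lat),np.zeros(141)]);q=proj(s,P).astype(np.float32)
        v=cv2.remap(red.astype(np.float32),q[:,0].reshape(-1,1),q[:,1].reshape(-1,1),cv2.INTER_CUBIC).ravel()
        i=v.argmax(); out.append((round(lat*1e3),round(L[i]*1e3,1),round(float(v[i]))))
    return out
if __name__=="__main__":
    import sys
    print(mark(0,-84.4,(.5188,.2474)))
    print(mark(5,-86.4,(.5263,.1365)))
E
python3 mk.py
python3 - <<'E'
from h import *
s=load(5)["scene"];im=s["img"][...,::-1]
print(proj(s,[[.5263,.1365,.152],[.527,.127,.14],[.4871,.1245,.14]]))
a=cv2.resize(im[170:300,220:370],None,fx=4.6,fy=4.6,interpolation=cv2.INTER_CUBIC)
cv2.imwrite("pics/g5.png",cv2.convertScaleAbs(a,alpha=1.6,beta=10))
E
```

```text
[(-27, np.float64(-0.5), 67), (-24, np.float64(-0.5), 62), (-21, np.float64(-0.5), 68), (-18, np.float64(0.0), 64), (-15, np.float64(-0.5), 53), (-12, np.float64(-0.5), 61), (-9, np.float64(-0.5), 70), (-6, np.float64(-0.5), 67), (-3, np.float64(-0.5), 64), (0, np.float64(-0.5), 61), (3, np.float64(-0.5), 59), (6, np.float64(-0.5), 55), (9, np.float64(-0.5), 63), (12, np.float64(-0.5), 71), (15, np.float64(0.0), 64), (18, np.float64(-0.5), 63), (21, np.float64(-0.5), 58), (24, np.float64(-0.5), 58), (27, np.float64(-0.5), 63)]
[(-27, np.float64(0.5), 52), (-24, np.float64(0.5), 54), (-21, np.float64(0.5), 30), (-18, np.float64(1.5), 12), (-15, np.float64(-14.5), 5), (-12, np.float64(-14.0), 6), (-9, np.float64(-21.5), 5), (-6, np.float64(-20.5), 4), (-3, np.float64(-35.0), 5), (0, np.float64(-35.0), 4), (3, np.float64(-35.0), 4), (6, np.float64(-35.0), 4), (9, np.float64(-32.5), 4), (12, np.float64(-32.5), 2), (15, np.float64(-27.5), 0), (18, np.float64(-35.0), 0), (21, np.float64(-35.0), -2), (24, np.float64(-35.0), -3), (27, np.float64(-35.0), -4)]
[[297.89778537 222.31637534]
 [300.40909688 223.64369615]
 [310.05624818 231.13683301]]
```

```bash
cat >> mk.py <<'E'
def edge(k):
    s=load(k)["scene"];img=s["img"].astype(np.float32);o=[]
    L=np.linspace(.07,.16,181)
    for lat in(-.038,-.0365,-.035,-.0335,-.032):
        P=T([.5197,.2470,.14,np.deg2rad(-86.5)],np.c_[L,np.full(181,lat),np.zeros(181)]);q=proj(s,P).astype(np.float32)
        v=cv2.remap(img[...,1],q[:,0].reshape(-1,1),q[:,1].reshape(-1,1),cv2.INTER_LINEAR).ravel()
        hi=np.median(v[:60]);lo=np.median(v[-40:]);i=np.nonzero(v>(hi+lo)/2)[0].max();o.append((lat,round(hi),round(lo),round(L[i]*1e3,1)))
    return o
E
python3 - <<'E'
from mk import *
for k in(0,4,5): print(k,edge(k))
c=np.array([.5197,.2470]);a=np.deg2rad(-86.5);d=np.array([np.cos(a),np.sin(a)])
m=np.array([.5263,.1365])+.0005*d;print("mark along stand",(m-c)@d)
E
```

```text
0 [(-0.038, 118, 37, np.float64(119.5)), (-0.0365, 132, 36, np.float64(119.5)), (-0.035, 138, 36, np.float64(119.5)), (-0.0335, 139, 35, np.float64(120.0)), (-0.032, 139, 34, np.float64(120.0))]
4 [(-0.038, 86, 115, np.float64(160.0)), (-0.0365, 86, 115, np.float64(160.0)), (-0.035, 86, 114, np.float64(160.0)), (-0.0335, 85, 115, np.float64(160.0)), (-0.032, 84, 116, np.float64(160.0))]
5 [(-0.038, 134, 41, np.float64(119.5)), (-0.0365, 150, 41, np.float64(119.5)), (-0.035, 157, 40, np.float64(119.5)), (-0.0335, 157, 42, np.float64(120.0)), (-0.032, 153, 53, np.float64(120.5))]
mark along stand 0.11119681558654633
```

Measured remaining slide: about 8.6 mm. I'll finish it with small level corrections.

Converted, 0.86 cm / 40 = 0.0215, 0.8 cm / 40 = 0.02, 0.3 degrees / 90 = 0.0033.

>>> {"name": "send_rows", "arguments": {
  "plan": [
    [[0.0025,0,0.0005,0,0.0011,0],[0.0075,0,0.001,-0.0011,0.0022,0.0011],[0.0125,0,0.0013,-0.0022,0.0033,0.0011],[0.0175,0,0.0013,-0.0022,0.0033,0.0011],[0.02,0,0.0013,-0.0022,0.0033,0.0011],[0.0215,0,0.0013,-0.0022,0.0033,0.0011],[0.0215,0,0.0013,-0.0022,0.0033,0.0011],[0.0215,0,0.0013,-0.0022,0.0033,0.0011]]
  ]
}}

```text
clock: 19.77
tool_pos: [0.5243, 0.1994, 0.1595]
orientation: [-179.6, 0.1, -86.4]
force: [-1.3, 11.2, 16.3]
opening: 0.0232
gripper_force: 30.0
```

Run:
```python
from m import *; from mk import *
snap(6);o=obs();print(o["clock"],o["tool_pos"],o["orientation"],o["force"],o["opening"])
print(mark(6,-86.5,(.5268,.1274))[:5],edge(6))
c=np.array([.5197,.2470]);a=np.deg2rad(-86.5);d=np.array([np.cos(a),np.sin(a)]);print((np.array([.5268,.1274])-c)@d)
S=load(6);p,_=fitboard({"scene":S["scene"]},[.537,-.042+.12,-1.51]);print(p,np.rad2deg(p[2]))
im=S["scene"]["img"][160:290,230:380,::-1];cv2.imwrite("pics/g6.png",cv2.convertScaleAbs(cv2.resize(im,None,fx=4.6,fy=4.6,interpolation=cv2.INTER_CUBIC),alpha=1.4))
```

```text
19.8667 [0.52432459 0.19936084 0.159507  ] [-1.79646992e+02  1.27195777e-01 -8.64515981e+01] [-1.23430147 12.03457734 16.34524294] 0.023880978920455577
[(-27, np.float64(-1.5), 61), (-24, np.float64(-1.0), 46), (-21, np.float64(-1.0), 35), (-18, np.float64(0.0), 16), (-15, np.float64(1.5), 6)] [(-0.038, 132, 39, np.float64(119.5)), (-0.0365, 147, 38, np.float64(119.5)), (-0.035, 154, 39, np.float64(119.5)), (-0.0335, 156, 42, np.float64(120.0)), (-0.032, 145, 54, np.float64(120.0))]
0.11981036652195275
[ 0.52650036  0.07595476 -1.47466499] -84.49207990796846
```

View pics/g6.png

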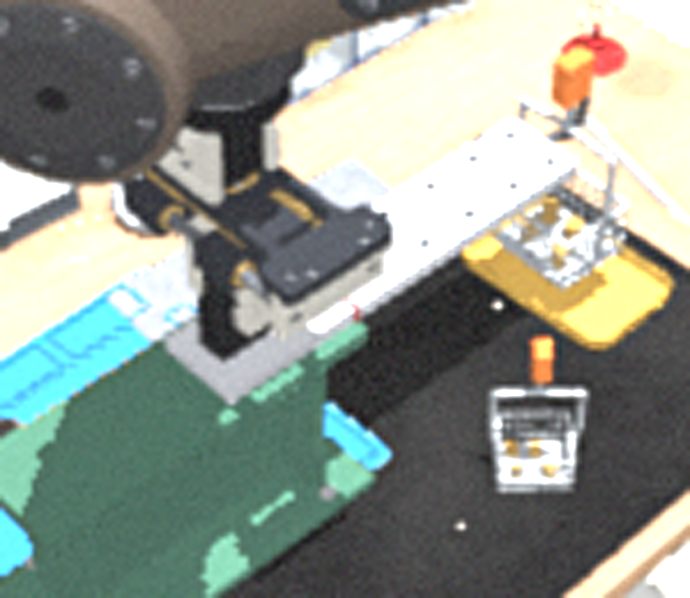

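The basket hangs over the yellow tray. The red line (crop (357,312)) is about 1.3 mm short of the green end edge, so one last nudge.

Converted, 0.17 cm / 40 = 0.0043, 0.12 cm / 40 = 0.003.

>>> {"name": "send_rows", "arguments": {
  "plan": [
    [[0.0015,0,0,0,0,0],[0.003,0,0,0,0,0],[0.0043,0,0,0,0,0],[0.0043,0,0,0,0,0],[0.0043,0,0,0,0,0],[0.0043,0,0,0,0,0],[0.0043,0,0,0,0,0],[0.0043,0,0,0,0,0]]
  ]
}}

```text
clock: 20.53
tool_pos: [0.5245, 0.1978, 0.1596]
orientation: [-179.6, 0.1, -86.4]
force: [-1.7, 12.0, 16.0]
opening: 0.0236
gripper_force: 30.0
```

>>> {"name": "send_rows", "arguments": {
  "plan": [
    [[0,0,0,0,0,0],[0,0,0,0,0,0],[0,0,0,0,0,0],[0,0,0,0,0,0],[0,0,0,0,0,0],[0,0,0,0,0,0]]
  ]
}}

```text
clock: 21.03
tool_pos: [0.5245, 0.1978, 0.1596]
orientation: [-179.6, 0.1, -86.4]
force: [-0.9, 11.8, 16.5]
opening: 0.0234
gripper_force: 30.0
```

Run:
```python
from m import *; from mk import *
snap(7);o=obs();print(o["clock"],o["tool_pos"],o["orientation"],o["force"],o["opening"],o["gripper_force"])
print(mark(7,-86.5,(.5268,.1274))[:4])
# visible long edge and end of plate: yaw/level from hook-end corners (scene)
S=load(7)
for n in S:
  t=S[n];a,b=cen(t,(340,385,160,190) if n=="scene" else (300,420,150,260),orange);print(n,a,b)
W=S["scene"]["img"].min(2)
p=[.5375-.0,.0775-.0,-1.5097]
for yaw in(-86.5,-84.5):
  a=np.deg2rad(yaw);q=[.5268+.05*np.cos(a),.1274+.05*np.sin(a),.14,a]
  r=[]
  for L in(.02,.06,.1,.14):
    g=np.linspace(-.045,-.015,61);P=proj(S["scene"],T(q,np.c_[np.full(61,L),g,np.full(61,.012)])).astype(np.float32)
    v=cv2.remap(W.astype(np.float32),P[:,0].reshape(-1,1),P[:,1].reshape(-1,1),cv2.INTER_LINEAR).ravel();dv=np.gradient(cv2.GaussianBlur(v,(1,9),2).ravel());r.append(round(g[dv.argmax()]*1e3,1))
  print(yaw,"near edge lateral (want constant ~-30)",r)
```

```text
21.1333 [0.52451214 0.19782987 0.15960145] [-1.79634363e+02  1.36378940e-01 -8.64438613e+01] [-0.64737121 11.81332908 16.66820973] 0.02337229930037644 30.0290510058403
[(-27, np.float64(0.0), 66), (-24, np.float64(0.0), 57), (-21, np.float64(0.0), 46), (-18, np.float64(0.5), 14)]
scene [354.73770492 176.2295082 ] 61
top [362.86 219.1 ] 50
-86.5 near edge lateral (want constant ~-30) [np.float64(-31.0), np.float64(-31.0), np.float64(-30.5), np.float64(-30.0)]
-84.5 near edge lateral (want constant ~-30) [np.float64(-16.5), np.float64(-34.5), np.float64(-35.5), np.float64(-36.5)]
```

```bash
python3 -c "
from plant import ctrl
print(ctrl.close_job())"
```

```text
the job is handed in; nothing more can be done
None
```

I handed the job in at about 21 s: the basket hangs by its bar on the hook over the drip tray, the red line measured within about 1 mm of the stand's end edge, and the arm still holds the plate level on the stand with about 16 N downward.

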